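# Hold the lime in bar tongs over the glass

## Robot

A 6-joint arm with a two-finger parallel gripper is mounted at the origin on a cart in front of the work surface, level with it; the furniture and walls round the work are solid. World frame = base frame: x ahead of the robot, y to its left, z up, the work surface at z = 0. Lengths are in m, angles in rad, forces in N, time in s.
With the tool pointing down it reaches from about 0.4 to 0.825 m from the base axis. Payload 7 kg.
Tool frame: the origin (TCP) lies at the very end of the fingers, on their centre line; the grasp point (between the pads) lies 19 mm behind it; z points along the fingers, y is the line along which they close (so a half turn about z gives the same grasp; the last joint's range is limited). The gripper opens to 88 mm and grips with 3 to 60 N. Pads are 19 mm wide; open, the fingers measure 130 mm over their backs; the gripper's body (78 mm by 193 mm) begins 47 mm behind the grasp point.
Start: joints at [-0.966, 0.359, 0.012, 0, -1.224, -0.288], TCP at [0.21, -0.641, 0.195] pointing down, gripper open.
Joint ranges: [-3.07, 3.07], [-1.43, 2.12], [-1.02, 1.25], [-3.03, 1.67], [-3.05, -0], [-3.03, 3.03]. Speed limits (rad/s): [2.39, 2.39, 3.01, 3.14, 3.14, 3.14].

## Interface

Orientations are given as [roll, pitch, yaw] about the fixed x, y, z axes, in that order (R = Rz(yaw) Ry(pitch) Rx(roll)).
In Python, from station import arm gives the robot as it stands. The module is installed in compiled form; this text tells all that it offers.
- The arm moves only by the shell command python3 -m crank 'ROWS' [FORCE]. ROWS is JSON, a list of rows, each an object of numbers: "dx", "dy", "dz": the shift along the world's x, y, z in m; "twist": the turn about the world's z in degrees; "grip": the opening, from -1 (shut) to 1 (fully open). A call has exactly 5 rows; each row is the pose to reach, as a shift and turn from the pose commanded when the call began; what a row does not reach only later rows make up. A row lasts 1/12 s, in which the tool goes at most 41.7 mm and 7.16 degrees, less where a joint would pass 70% of its speed; a pose out of reach is approached as far as the arm can. A call with a gripper value outside its range is refused whole. The fingers move at their own pace and stop on an object; FORCE is the grip in N (left out, the last holds). Time passes only in rows, so rows that repeat a pose let the fingers close, or fill a call up. It gives the time, the measured TCP pose, the force, the opening and the grip force at its end, in the units of the state.
- arm.get_state(): the state, without advancing time (a new reading comes with each control period).
- arm.grab_frame(name): name is "scene" or "top" or "wrist"; returns the picture (384x512x3 uint8, red, green, blue); there is no depth.
- arm.get_calibration(name): a dict with "fx", "fy", "cx", "cy" (pixels), "cam_to_world" (4x4, takes a point from camera to world coordinates); the wrist camera has in their place "tool_from_camera" (4x4, takes a point from camera to tool coordinates, whose origin is the TCP and whose axes are the flange's). Camera axes: x right, y down, z forward; pixel columns grow to the right and rows downward; lengths in m; the calibration is good to about 2 mm. A picture is of the moment at which its call begins: read the wrist's pose just before it. get_calibration takes no time and is no camera call.
- arm.job_done(): hands the job in; it is judged then, once.
The state is a dict: "t": time; "q": joint angles; "qd": joint speeds; "joint_efforts": joint torques, N m; "eef_pos": TCP position; "ee_rot": TCP orientation; "force": force on the tool from outside, world axes, zero at the start; "moment": the same for the moment, N m; "width": finger opening in m; "gripper_force": force on a finger pad.
Only numpy, scipy, OpenCV 4.12 (cv2) and the standard library are available. Lean on these libraries where they do the work, as an engineer would, in place of code of your own. Each camera call takes 0.05 s, during which the arm holds its last target. There are 200 camera calls.

## Task

Set the shot glass upright on the worktop midway between the small round tin and the brass jigger, in line with them, and let go of it. Then pick up the bar tongs, close them on the lime (not the lemon) and lift it, and hold it in the tongs just clear above the shot glass, ready for me to grate its zest into it; finish while holding it there. Lift the lime only with the tongs, never with the gripper's fingers, and leave the tin, the jigger and the lemon where they stand.

Things in the scene. Friction and masses are not known exactly. Their poses are not given: they have to be found in the camera images.
- glass_center (a point): centre (half-way up) of the empty clear shot glass, 58 mm tall, 48 mm across the rim and 40 mm across the foot, 70 g, standing upright on the worktop in front of the tin and jigger; z up
- tin: low round grey-lidded tin with a dark green side, 57 mm across, 39 mm tall; origin at the centre of its underside, z up. Its own y axis points at the jigger. Behind the work, fixed equipment up to 0.3 m tall stands from about x = 0.63 m on: a drawer chest (left, y 0.2 to 0.5), a grinder with a crank (middle) and a low wooden box (right, y -0.2 to -0.4)
- jigger: brass double-cone jigger (waisted measure), 45 mm across, 91 mm tall, 200 to 220 mm to the left (+y side) of the tin, centre to centre; origin at the centre of its underside, z up
- lime_center (a point): centre of the loose green lime, 51 mm long along its own x, 42 mm wide and high, 39 g, lying on the worktop (it may roll if pushed)
- lemon_center (a point): centre of the loose yellow lemon, 73 mm long, 56 mm wide, 57 mm high; stays where it is. Lime and lemon lie at the right in either order, over 100 mm apart centre to centre
- tongs_grip (a point): grip point of the loose bar tongs (bright steel, black pads and jaws, 215 mm long, 70 g, lying on the worktop, near balance here): on their centre line between the two finger pads, 13 mm above the underside. x points along the tongs to the jaws, y across (squeeze direction), z up. Pads 26 mm tall, 36 mm long; over their outer faces about 60 mm open, 45 mm when closed on the lime
- tongs_mouth (a point): point on the tongs' centre line in the middle of the jaws, 90 mm ahead of tongs_grip, 15 mm above the underside. Jaws are 42 mm long, 30 mm tall, about 72 mm apart inside when open; the arms are joined only at the tail and are open above and below
- jaw_left (a joint): closing angle of one tong arm (the other moves equally): 0 fully open, 0.18 shut, about 0.06 to 0.09 closed on the lime. Squeezing the pads by 1 mm closes the jaws by 2 mm; a spring opens them again: about 3 N on the pads starts to close them, 5 N reaches the lime
Not all that is in view belongs to the job. Leave any orange or purple look-alike of the tin alone.

How it is judged:
On the way, in this order (a step that is already met when the one before it is completed fails the run):
1. the shot glass stands upright on the worktop midway between tin and jigger, released (horizontal distance between glass_center and tin below 0.127 m and horizontal distance between glass_center and jigger below 0.127 m and x of glass_center in the frame of tin between -0.022 and 0.022 m and height (world z) of glass_center below 0.034 m and angle between glass_center's own z axis and vertical below 0.1 rad and contact force between each of the arm, the fingers and glass below 0.05 N), for 0.2 s.
2. the lime is lifted off the worktop in the jaws of the tongs (height (world z) of lime_center above 0.06 m and distance between lime_center and tongs_mouth below 0.045 m and contact force between tongs and lime above 0.5 N and contact force between the fingers and tongs above 1 N), for 0.2 s.
At the end, for the whole second after the job is handed in: Lime held still in the jaws (0.5 N or more) of the tongs in the fingers, touching nothing else, its centre within 30 mm sideways of the glass centre and 82 to 200 mm up; glass upright, within 22 mm of the tin-jigger line, at most 127 mm from each centre; tin, jigger, lemon not shifted (horizontal distance between lime_center and glass_center below 0.03 m and height (world z) of lime_center between 0.082 and 0.2 m and distance between lime_center and tongs_mouth below 0.045 m and contact force between tongs and lime above 0.5 N and contact force between the fingers and tongs above 1 N and contact force between each of the arm, the fingers and lime below 0.05 N and contact force between glass and lime below 0.02 N and contact force between tongs and glass below 0.02 N and contact force between tongs and jigger below 0.02 N and contact force between tongs and tin below 0.02 N and linear speed of lime below 0.03 m/s and horizontal distance between glass_center and tin below 0.127 m and horizontal distance between glass_center and jigger below 0.127 m and x of glass_center in the frame of tin between -0.022 and 0.022 m and height (world z) of glass_center below 0.034 m and angle between glass_center's own z axis and vertical below 0.1 rad); the arm keeps its last pose, push and grip.
It fails at once if the gripper takes hold of the lime (contact force between the fingers and lime above 1 N).
It fails at once if the tin, the jigger or the lemon is shifted or tipped (distance of any of tin, jigger from where it was at the start of the episode above 0.02 m or distance of lemon_center from where it was at the start of the episode above 0.03 m or angle between any of jigger, tin's own z axis and vertical above 0.35 rad).
It also fails if it takes over 64 s, if anything falls off the work surface, if the arm or the gripper's body presses on something with over 40 N, if the wrist force passes 120 N, or if a joint passes its speed limit or range.

## Working session

There is one attempt and no reset: what is moved stays moved. The work goes in short steps, Python scripts to look and compute and a shell command to move; the robot and the scene stay as the last step left them, time stands still between calls to the robot, and variables do not carry over. Pictures are saved under pics/ and viewed, at most 10 in all, crops included, and the job is handed in when it is done.

```bash
mkdir -p pics; cat > h.py <<'E'
from station import arm
import numpy as np, cv2
from scipy.spatial.transform import Rotation as R
def save(name,f):
    s=arm.get_state(); im=arm.grab_frame(name); cv2.imwrite('pics/'+f,im[:,:,::-1]); return s,im
def cam(name,s=None):
    c=arm.get_calibration(name)
    if 'cam_to_world' in c: T=np.array(c['cam_to_world'])
    else:
        W=np.eye(4); W[:3,:3]=R.from_euler('xyz',s['ee_rot']).as_matrix(); W[:3,3]=s['eef_pos']; T=W@np.array(c['tool_from_camera'])
    return c,T
def ray(c,T,u,v):
    d=T[:3,:3]@np.array([(u-c['cx'])/c['fx'],(v-c['cy'])/c['fy'],1]); return T[:3,3],d/np.linalg.norm(d)
def onz(c,T,u,v,z):
    o,d=ray(c,T,u,v); return o+d*(z-o[2])/d[2]
def tri(rs):
    A=np.zeros((3,3));b=np.zeros(3)
    for o,d in rs:
        P=np.eye(3)-np.outer(d,d);A+=P;b+=P@o
    p=np.linalg.solve(A,b); return p,[float(np.linalg.norm((np.eye(3)-np.outer(d,d))@(p-o))) for o,d in rs]
def proj(c,T,p):
    q=np.linalg.inv(T)@np.append(p,1); return c['fx']*q[0]/q[2]+c['cx'],c['fy']*q[1]/q[2]+c['cy']
E
python3 - <<'E'
from h import *
np.set_printoptions(precision=4,suppress=True)
for n in ['scene','top']:
    s,_=save(n,n+'0.png'); c,T=cam(n); print(n,c['fx'],c['cx'],c['cy'],T)
print(s)
print(arm.get_calibration('wrist'))
a=cv2.imread('pics/scene0.png');b=cv2.imread('pics/top0.png')
E
```

```text
scene 356.5820761174717 256.2914943249602 192.84317357951863 [[ 0.1047 -0.4169  0.9029 -0.6657]
 [-0.9943 -0.027   0.1029 -0.132 ]
 [-0.0185 -0.9085 -0.4174  0.5974]
 [ 0.      0.      0.      1.    ]]
top 450.03658521498744 260.715677213929 191.33690090415993 [[-0.0261 -0.997   0.0731  0.3753]
 [-0.9996  0.0269  0.0091  0.0136]
 [-0.0111 -0.0728 -0.9973  1.293 ]
 [ 0.      0.      0.      1.    ]]
{'t': 0.05, 'q': array([-0.9659,  0.3594,  0.0111, -0.0004, -1.2241, -0.2882]), 'qd': array([ 0.0008, -0.0008,  0.0014, -0.0001, -0.0001,  0.0016]), 'joint_efforts': array([ -0.0012, -58.4669,  29.4059,   7.0262,   0.0103,  -0.0001]), 'eef_pos': array([ 0.2101, -0.6409,  0.194 ]), 'ee_rot': array([ 3.14  , -0.0001, -2.825 ]), 'force': array([ 0.0698,  0.0648, -0.334 ]), 'moment': array([0.0169, 0.0111, 0.0419]), 'gripper_force': 0.0, 'width': 0.08783327635719594}
{'fx': 333.52378877599847, 'fy': 333.52378877599847, 'cx': 256.6444266282524, 'cy': 196.78906184199127, 'tool_from_camera': array([[-0.001 , -0.9572, -0.2894,  0.0781],
       [ 1.    , -0.0009, -0.0004,  0.0003],
       [ 0.0001, -0.2894,  0.9572, -0.1897],
       [ 0.    ,  0.    ,  0.    ,  1.    ]])}
```

View pics/scene0.png

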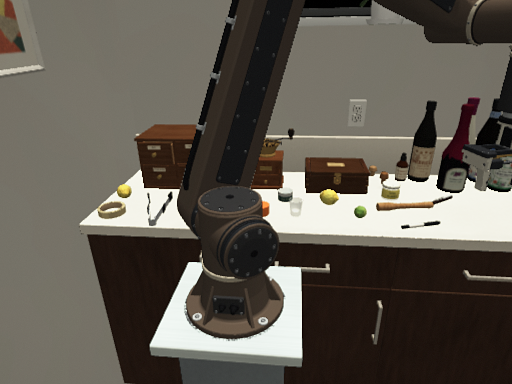

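View pics/top0.png

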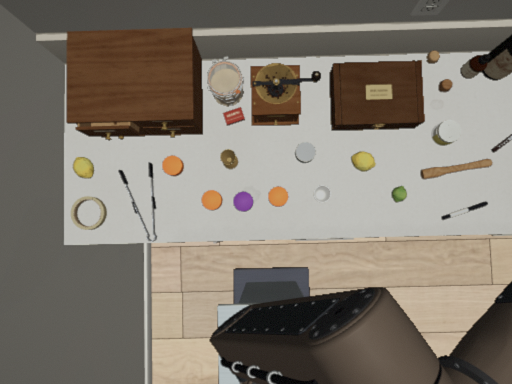

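Scene: the tin (grey lid) is at top-view (305,152), the jigger at (229,159) and the glass at (321,194). The lime is at (399,194), the lemon at (364,161), and the tongs have their jaws at (123,172) and (151,165) and their tail at (152,238).

Look-alikes:
- **Tin:** orange at (172,166), (211,200) and (278,197), and purple at (243,201).
- **Lemon:** a second yellow fruit at (83,167).
- **Glass:** a faint spot at (254,195), and a jar at (448,132).
- **Tongs:** a black-tipped pen at (465,210).

I choose by the description and check with one crop.

```bash
python3 - <<'E'
from h import *
np.set_printoptions(precision=4,suppress=True)
b=cv2.imread('pics/top0.png')
x=np.vstack([cv2.resize(b[140:245,65:265],(800,420),interpolation=cv2.INTER_CUBIC)[:, :],])
y=cv2.resize(b[140:215,215:415],(800,300),interpolation=cv2.INTER_CUBIC)
cv2.imwrite('pics/crop1.png',cv2.resize(np.vstack([x,y]),(660,594)))
c,T=cam('top')
for n,u,v,z in [('tin',305,152,.039),('jig',229,159,.091),('glass',321,194,.05),('lime',399,194,.021),('lemon',364,161,.03),('jawL',123,172,.02),('jawR',151,165,.02),('tail',152,238,.01)]:
    print(n,onz(c,T,u,v,z))
E
```

```text
tin [ 0.5746 -0.1022  0.039 ]
jig [0.553  0.1077 0.091 ]
glass [ 0.4545 -0.1415  0.05  ]
lime [ 0.4504 -0.3649  0.021 ]
lemon [ 0.5457 -0.2684  0.03  ]
jawL [0.5345 0.4168 0.02  ]
jawR [0.5524 0.3365 0.02  ]
tail [0.3446 0.3379 0.01  ]
```

View pics/crop1.png

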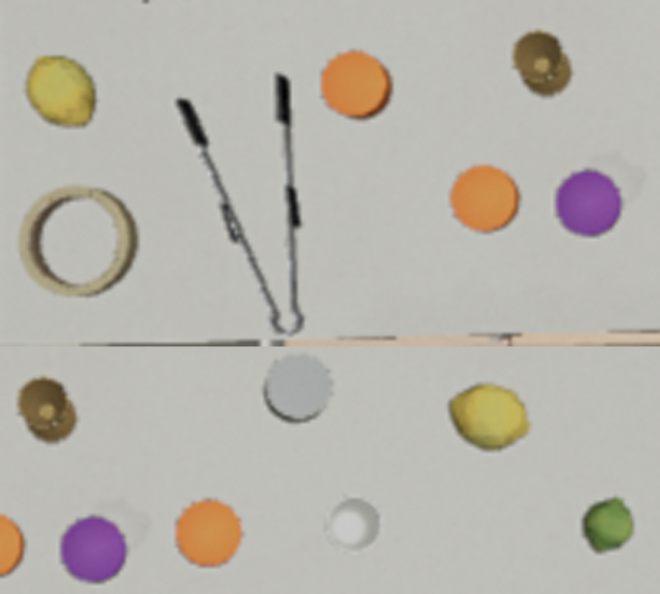

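The crop confirms the choices: clear glass, grey tin, brass jigger, and a green lime beside the right-hand lemon. The tongs lie with their jaws away from the robot, yawed about 11°. I'll move over the glass and measure from close up.

```bash
python3 -m crank '[{"dx":0.02,"dy":0.035,"twist":-6},{"dx":0.04,"dy":0.07,"twist":-12},{"dx":0.06,"dy":0.105,"twist":-18},{"dx":0.08,"dy":0.14,"twist":-18},{"dx":0.1,"dy":0.175,"twist":-18}]'
python3 -m crank '[{"dx":0.015,"dy":0.035},{"dx":0.03,"dy":0.07},{"dx":0.04,"dy":0.105},{"dx":0.05,"dy":0.12},{"dx":0.05,"dy":0.12}]'
python3 - <<'E'
from h import *
import pickle
s,im=save('wrist','w1.png'); pickle.dump(s,open('w1.pkl','wb')); print(s['eef_pos'],s['ee_rot'])
E
python3 -m crank '[{"dx":0.015,"dy":0.035},{"dx":0.03,"dy":0.07},{"dx":0.04,"dy":0.105},{"dx":0.05,"dy":0.14},{"dx":0.06,"dy":0.175}]'
python3 -m crank '[{"dx":0.005,"dy":0.025},{"dx":0.005,"dy":0.04},{"dx":0.005,"dy":0.04},{"dx":0.005,"dy":0.04},{"dx":0.005,"dy":0.04}]'
python3 - <<'E'
from h import *
import pickle
s,im=save('wrist','w2.png'); pickle.dump(s,open('w2.pkl','wb')); print(s['eef_pos'],s['ee_rot'],s['t'])
a=cv2.imread('pics/w1.png');b=cv2.imread('pics/w2.png')
cv2.imwrite('pics/w12.png',cv2.resize(np.vstack([a,b]),(410,600)))
E
```

```text
[ 0.21009095 -0.64096506  0.19411535] [ 3.14009615e+00 -1.55110489e-04 -2.82487561e+00]
[ 0.21010714 -0.64103099  0.19423393] [ 3.14032063e+00 -1.33854983e-04 -2.82490666e+00] 0.15invalid input at $[0]: expected keys dx, dy, dz, twist, grip
invalid input at $[0]: expected keys dx, dy, dz, twist, grip
invalid input at $[0]: expected keys dx, dy, dz, twist, grip
invalid input at $[0]: expected keys dx, dy, dz, twist, grip
```

View pics/w12.png

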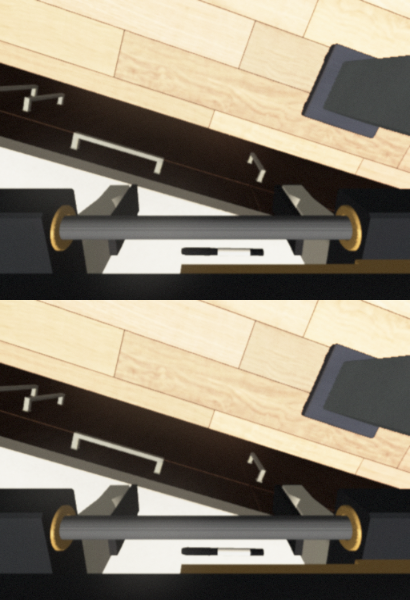

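All five keys are needed in each row, so nothing moved. The wrist camera sees the tool +x side, so I'll turn to yaw 0 to look ahead at the whole work area.

```bash

python3 -m crank '[{"dx":0.02,"dy":0.035,"dz":0,"twist":7,"grip":1},{"dx":0.04,"dy":0.07,"dz":0,"twist":14,"grip":1},{"dx":0.06,"dy":0.105,"dz":0,"twist":21,"grip":1},{"dx":0.08,"dy":0.14,"dz":0,"twist":28,"grip":1},{"dx":0.1,"dy":0.17,"dz":0,"twist":35,"grip":1}]'
python3 -m crank '[{"dx":0.02,"dy":0.035,"dz":0,"twist":7,"grip":1},{"dx":0.04,"dy":0.07,"dz":0,"twist":14,"grip":1},{"dx":0.06,"dy":0.105,"dz":0,"twist":21,"grip":1},{"dx":0.08,"dy":0.14,"dz":0,"twist":28,"grip":1},{"dx":0.1,"dy":0.17,"dz":0,"twist":35,"grip":1}]'
python3 -m crank '[{"dx":0.0,"dy":0.02,"dz":0,"twist":7,"grip":1},{"dx":0.0,"dy":0.04,"dz":0,"twist":14,"grip":1},{"dx":0.0,"dy":0.06,"dz":0,"twist":21,"grip":1},{"dx":0.0,"dy":0.08,"dz":0,"twist":28,"grip":1},{"dx":0.0,"dy":0.1,"dz":0,"twist":35,"grip":1}]'
python3 -m crank '[{"dx":0.0,"dy":0.02,"dz":0,"twist":7,"grip":1},{"dx":0.0,"dy":0.04,"dz":0,"twist":14,"grip":1},{"dx":0.0,"dy":0.06,"dz":0,"twist":21,"grip":1},{"dx":0.0,"dy":0.08,"dz":0,"twist":28,"grip":1},{"dx":0.0,"dy":0.1,"dz":0,"twist":35,"grip":1}]'
python3 -m crank '[{"dx":0.0,"dy":0.01,"dz":0,"twist":7,"grip":1},{"dx":0.0,"dy":0.02,"dz":0,"twist":14,"grip":1},{"dx":0.0,"dy":0.02,"dz":0,"twist":22,"grip":1},{"dx":0.0,"dy":0.02,"dz":0,"twist":22,"grip":1},{"dx":0.0,"dy":0.02,"dz":0,"twist":22,"grip":1}]'
cat > shot.py <<'E'
from h import *
import pickle,sys
n=sys.argv[1]
s,im=save('wrist',n+'.png'); pickle.dump(s,open(n+'.pkl','wb')); print(s['eef_pos'],s['ee_rot'],s['t'])
E
python3 shot.py w3
```

```text
t: 0.62
eef_pos: [0.3105, -0.4693, 0.1949]
ee_rot: [3.141, 0.0, -2.208]
force: [0.9, -0.6, 0.2]
width: 0.0874
gripper_force: 0.0
t: 1.03
eef_pos: [0.4106, -0.2992, 0.1952]
ee_rot: [-3.141, 0.0, -1.597]
force: [1.4, -0.8, 0.8]
width: 0.0875
gripper_force: 0.0
t: 1.45
eef_pos: [0.4101, -0.2003, 0.1949]
ee_rot: [-3.142, 0.0, -0.986]
force: [0.5, 0.3, -0.1]
width: 0.0877
gripper_force: 0.0
t: 1.87
eef_pos: [0.41, -0.1005, 0.195]
ee_rot: [-3.141, -0.0, -0.375]
force: [-0.3, 0.5, 0.1]
width: 0.0877
gripper_force: 0.0
t: 2.28
eef_pos: [0.4102, -0.0813, 0.195]
ee_rot: [-3.142, -0.0, 0.0]
force: [-0.7, -0.4, 0.1]
width: 0.0876
gripper_force: 0.0
[ 0.41015981 -0.08133579  0.19497181] [-3.14155245e+00 -5.06909688e-05  4.64553159e-04] 2.2833
```

View pics/w3.png

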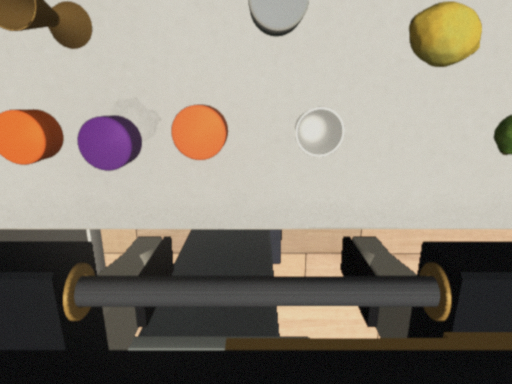

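The wrist view shows the glass rim centred at (319,132) and the tin top-edge-cut at (278,6). The jigger is at (45,15) and partly cut, and the lemon at (446,33). I'll take a second view a bit forward and left.

```bash

python3 -m crank '[{"dx":0.03,"dy":0.02,"dz":0.02,"twist":0,"grip":1},{"dx":0.06,"dy":0.04,"dz":0.04,"twist":0,"grip":1},{"dx":0.06,"dy":0.06,"dz":0.06,"twist":0,"grip":1},{"dx":0.06,"dy":0.06,"dz":0.06,"twist":0,"grip":1},{"dx":0.06,"dy":0.06,"dz":0.06,"twist":0,"grip":1}]'
python3 shot.py w4
```

```text
t: 2.75
eef_pos: [0.4711, -0.0208, 0.2555]
ee_rot: [-3.141, -0.001, 0.0]
force: [-0.1, 0.1, -1.0]
width: 0.0878
gripper_force: 0.0
[ 0.47107456 -0.02082589  0.25545505] [-3.14117713e+00 -9.48218928e-04  8.71309457e-05] 2.75
```

View pics/w4.png

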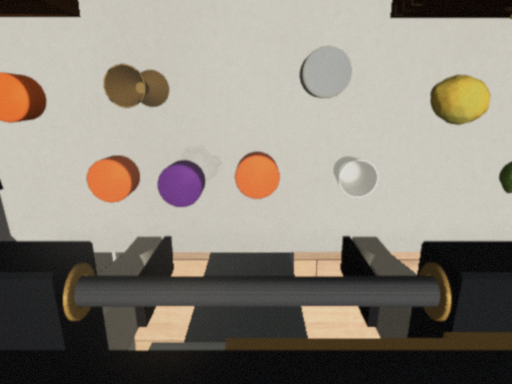

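w4 shows the tin lid at (327,71), the jigger rim at (125,86) with its foot at (152,88), the glass rim at about (359,177), and the lemon at (461,99). I'll triangulate these against w3 and the top view.

```bash
python3 - <<'E'
from h import *
import pickle
np.set_printoptions(precision=4,suppress=True)
s3,s4=[pickle.load(open(f'w{i}.pkl','rb')) for i in (3,4)]
C3,C4,CT=cam('wrist',s3),cam('wrist',s4),cam('top')
r=lambda C,u,v:ray(*C,u,v)
print('glass rim',tri([r(C3,319,132),r(C4,359.5,177)]), tri([r(C3,319,132),r(C4,359.5,177),r(CT,321.5,194)]))
# tin lid: fit grey blob
def blob(f,box,lo,hi,sp=cv2.COLOR_BGR2HSV):
    im=cv2.imread('pics/'+f); x0,y0,x1,y1=box
    m=cv2.inRange(cv2.cvtColor(im,sp)[y0:y1,x0:x1],lo,hi)
    cs=max(cv2.findContours(m,cv2.RETR_EXTERNAL,cv2.CHAIN_APPROX_NONE)[0],key=cv2.contourArea)
    (x,y),ax,a=cv2.fitEllipse(cv2.convexHull(cs)); return x+x0,y+y0,ax
b4=blob('w4.png',(290,35,365,110),(0,0,100),(180,40,172)); bt=blob('top0.png',(285,132,325,172),(0,0,90),(180,50,178))
print(b4,bt); print('tin',tri([r(C4,*b4[:2]),r(CT,*bt[:2])]),onz(*C4,*b4[:2],.039),onz(*CT,*bt[:2],.039))
print('jig rim',tri([r(C4,125,86),r(CT,229,157)]),'w4 .091',onz(*C4,125,86,.091),'foot',onz(*C4,152,88,0),onz(*CT,231,161,0))
l4=blob('w4.png',(425,65,500,130),(18,110,60),(35,255,255)); lt=blob('top0.png',(350,145,380,176),(18,90,60),(35,255,255))
print('lemon',tri([r(C4,*l4[:2]),r(CT,*lt[:2])]))
gt=blob('top0.png',(385,180,415,208),(36,60,20),(80,255,255)); print('lime',gt,onz(*CT,*gt[:2],.021))
E
```

```text
glass rim (array([ 0.4562, -0.1427,  0.0546]), [0.001322479946165216, 0.0013224799461652522]) (array([ 0.4551, -0.1435,  0.05  ]), [0.0009647219795354306, 0.001823835339735151, 0.0009158833587604003])
(324.6275329589844, 72.4233283996582, (49.26530456542969, 54.14942932128906)) (304.54384994506836, 152.37271308898926, (20.561941146850586, 21.70010757446289))
tin (array([ 0.5781, -0.1035,  0.0104]), [2.066734014901436e-05, 2.0667340149054553e-05]) [ 0.5761 -0.098   0.039 ] [ 0.5735 -0.1009  0.039 ]
jig rim (array([0.558 , 0.1072, 0.1032]), [0.0015776259669760154, 0.0015776259669758733]) w4 .091 [0.5599 0.1125 0.091 ] foot [0.5604 0.1127 0.    ] [0.5604 0.1091 0.    ]
lemon (array([ 0.5472, -0.2663,  0.0252]), [0.0004913922232750373, 0.0004913922232750162])
lime (398.94726753234863, 193.47416400909424, (13.712687492370605, 15.44767951965332)) [ 0.4519 -0.3648  0.021 ]
```

The numbers agree with the text: tin (0.576,−0.100), jigger (0.559,0.110), 211 mm apart, so the midpoint is (0.5675,0.005). The glass is at (0.456,−0.1425), with its rim at about 0.055. I'll turn by −180° so the camera faces away from the equipment, then move over the glass.

```bash

python3 -m crank '[{"dx":-0.005,"dy":-0.02,"dz":0,"twist":-7,"grip":1},{"dx":-0.01,"dy":-0.04,"dz":0,"twist":-14,"grip":1},{"dx":-0.015,"dy":-0.06,"dz":0,"twist":-21,"grip":1},{"dx":-0.015,"dy":-0.08,"dz":0,"twist":-28,"grip":1},{"dx":-0.015,"dy":-0.1,"dz":0,"twist":-35,"grip":1}]'
python3 -m crank '[{"dx":0,"dy":-0.022,"dz":0,"twist":-7,"grip":1},{"dx":0,"dy":-0.022,"dz":0,"twist":-14,"grip":1},{"dx":0,"dy":-0.022,"dz":0,"twist":-21,"grip":1},{"dx":0,"dy":-0.022,"dz":0,"twist":-28,"grip":1},{"dx":0,"dy":-0.022,"dz":0,"twist":-35,"grip":1}]'
python3 -m crank '[{"dx":0,"dy":0,"dz":-0.01,"twist":-7,"grip":1},{"dx":0,"dy":0,"dz":-0.02,"twist":-14,"grip":1},{"dx":0,"dy":0,"dz":-0.03,"twist":-21,"grip":1},{"dx":0,"dy":0,"dz":-0.04,"twist":-28,"grip":1},{"dx":0,"dy":0,"dz":-0.05,"twist":-35,"grip":1}]'
python3 -m crank '[{"dx":0,"dy":0,"dz":-0.01,"twist":-7,"grip":1},{"dx":0,"dy":0,"dz":-0.02,"twist":-14,"grip":1},{"dx":0,"dy":0,"dz":-0.03,"twist":-21,"grip":1},{"dx":0,"dy":0,"dz":-0.04,"twist":-28,"grip":1},{"dx":0,"dy":0,"dz":-0.05,"twist":-35,"grip":1}]'
python3 -m crank '[{"dx":0,"dy":0,"dz":-0.01,"twist":-7,"grip":1},{"dx":0,"dy":0,"dz":-0.02,"twist":-14,"grip":1},{"dx":0,"dy":0,"dz":-0.03,"twist":-21,"grip":1},{"dx":0,"dy":0,"dz":-0.04,"twist":-28,"grip":1},{"dx":0,"dy":0,"dz":-0.05,"twist":-35,"grip":1}]'
python3 -m crank '[{"dx":0,"dy":0,"dz":0,"twist":-5,"grip":1},{"dx":0,"dy":0,"dz":0,"twist":-5,"grip":1},{"dx":0,"dy":0,"dz":0,"twist":-5,"grip":1},{"dx":0,"dy":0,"dz":0,"twist":-5,"grip":1},{"dx":0,"dy":0,"dz":0,"twist":-5,"grip":1}]'
python3 shot.py w5
```

```text
t: 3.22
eef_pos: [0.4539, -0.123, 0.2543]
ee_rot: [3.141, 0.001, -0.617]
force: [0.1, -0.0, -0.4]
width: 0.0875
gripper_force: 0.0
t: 3.63
eef_pos: [0.454, -0.1444, 0.254]
ee_rot: [3.14, 0.001, -1.229]
force: [0.1, -0.7, -0.0]
width: 0.0878
gripper_force: 0.0
t: 4.05
eef_pos: [0.454, -0.1442, 0.2037]
ee_rot: [3.14, -0.0, -1.839]
force: [-0.3, -0.3, 0.2]
width: 0.0874
gripper_force: 0.0
t: 4.47
eef_pos: [0.4539, -0.1442, 0.1537]
ee_rot: [3.141, -0.001, -2.45]
force: [-0.0, -0.7, 0.3]
width: 0.0875
gripper_force: 0.0
t: 4.88
eef_pos: [0.4539, -0.1442, 0.1038]
ee_rot: [3.141, -0.001, -3.061]
force: [0.2, -1.0, -0.0]
width: 0.0876
gripper_force: 0.0
t: 5.3
eef_pos: [0.4552, -0.1436, 0.1052]
ee_rot: [3.142, 0.0, -3.138]
force: [-0.0, -0.6, 0.1]
width: 0.0879
gripper_force: 0.0
[ 0.45520198 -0.14363621  0.10516063] [ 3.14156501e+00  4.25585737e-04 -3.13766327e+00] 5.3
```

View pics/w5.png

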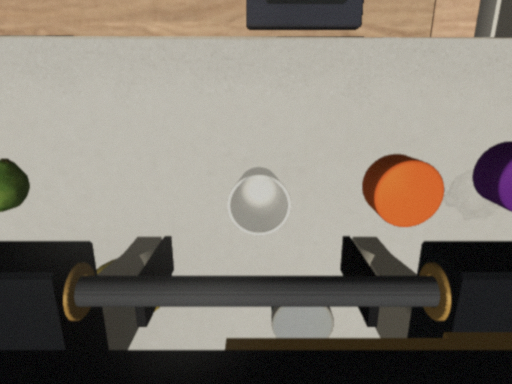

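```bash
python3 - <<'E'
from h import *
import pickle
s=pickle.load(open('w5.pkl','rb')); C=cam('wrist',s); s3=pickle.load(open('w3.pkl','rb'))
print(onz(*C,259.5,204,.058), tri([ray(*C,259.5,204),ray(*cam('wrist',s3),319,132)]))
print(onz(*C,261,190,.005))
E
```

```text
[ 0.45429538 -0.14120684  0.058     ] (array([ 0.45469733, -0.14163197,  0.05743137]), [0.0004782066805700245, 0.0004782066805700991])
[ 0.45830754 -0.1393696   0.005     ]
```

w5 shows the glass rim at (259,204), under the fingers; its height measures 0.0574, which matches the text. Next I descend, grip and lift.

```bash

python3 -m crank '[{"dx":0,"dy":0.002,"dz":-0.02,"twist":0,"grip":1},{"dx":0,"dy":0.002,"dz":-0.04,"twist":0,"grip":1},{"dx":0,"dy":0.002,"dz":-0.06,"twist":0,"grip":1},{"dx":0,"dy":0.002,"dz":-0.071,"twist":0,"grip":1},{"dx":0,"dy":0.002,"dz":-0.071,"twist":0,"grip":1}]' 8
python3 -m crank '[{"dx":0,"dy":0,"dz":0,"twist":0,"grip":-1},{"dx":0,"dy":0,"dz":0,"twist":0,"grip":-1},{"dx":0,"dy":0,"dz":0,"twist":0,"grip":-1},{"dx":0,"dy":0,"dz":0,"twist":0,"grip":-1},{"dx":0,"dy":0,"dz":0,"twist":0,"grip":-1}]' 8
python3 -m crank '[{"dx":0,"dy":0,"dz":0,"twist":0,"grip":-1},{"dx":0,"dy":0,"dz":0,"twist":0,"grip":-1},{"dx":0,"dy":0,"dz":0,"twist":0,"grip":-1},{"dx":0,"dy":0,"dz":0.005,"twist":0,"grip":-1},{"dx":0,"dy":0,"dz":0.01,"twist":0,"grip":-1}]' 8
```

```text
t: 5.77
eef_pos: [0.4535, -0.1414, 0.0319]
ee_rot: [3.142, -0.004, -3.139]
force: [-0.2, 0.1, 1.0]
width: 0.0878
gripper_force: 0.0
t: 6.18
eef_pos: [0.4558, -0.1414, 0.0347]
ee_rot: [3.141, 0.001, -3.139]
force: [-0.4, 0.0, 0.0]
width: 0.0598
gripper_force: 0.0
t: 6.6
eef_pos: [0.455, -0.1414, 0.0442]
ee_rot: [-3.141, -0.001, -3.139]
force: [-0.6, 0.1, 0.3]
width: 0.0264
gripper_force: 0.0
```

The fingers closed past 48 mm without contact. I'll look before doing anything else.

```bash
python3 - <<'E'
from h import *
print(arm.get_state()['width'])
s,a=save('wrist','w6.png'); s,b=save('top','t6.png'); s,c=save('scene','s6.png')
print(s['eef_pos'],s['width'],s['gripper_force'])
x=np.hstack([cv2.resize(b[130:230,230:430],(400,200),interpolation=cv2.INTER_CUBIC),cv2.resize(c[180:230,230:330],(400,200),interpolation=cv2.INTER_CUBIC)])
cv2.imwrite('pics/m6.png',np.vstack([cv2.resize(a,(800,600))[0:380],x])[:,:,::-1])
E
```

```text
0.02644797853950908
[ 0.45603036 -0.14139861  0.04499824] 0.01860527362217431 0.0
```

View pics/m6.png

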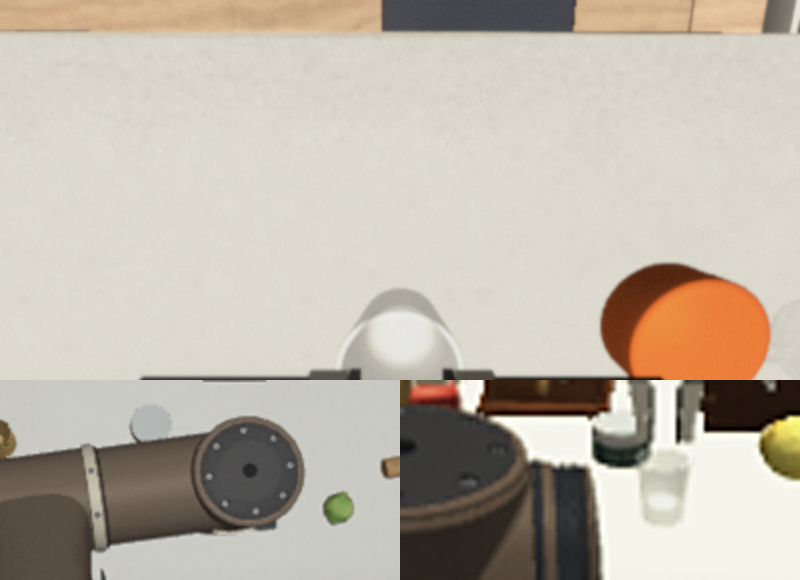

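```bash
python3 - <<'E'
from h import *
s=arm.get_state(); C=cam('wrist',s); S=cam('scene')
print(s['eef_pos'],s['ee_rot'],s['width'])
p=s['eef_pos']
print('tcp wrist',proj(*C,p),'scene',proj(*S,p),'wrist grasp pt',proj(*C,p+[0,0,.019]))
for z in (0.058,): print(onz(*C,257,234,z))
for q in ([.455,-.1415,.058],[.455,-.1415,0]): print('exp glass',q,proj(*C,q),proj(*S,q))
# scene: crop pixel -> px; rim (665,455)->, tips (640,440),(690,440)
f=lambda x,y:(230+(x-400)/4,180+(y-380)/4)
print('scene rim',f(665,457),'foot',f(662,520),'tips',f(640,440),f(690,440))
im=cv2.imread('pics/w6.png'); cv2.imwrite('pics/z6.png',cv2.resize(im[170:270,150:370],(792,360),interpolation=cv2.INTER_CUBIC))
E
```

```text
[ 0.45577879 -0.14135886  0.04460297] [ 3.14152948e+00  1.29699829e-03 -3.13882244e+00] 0.014418167322765654
tcp wrist (np.float64(256.19579661746013), np.float64(229.3101240555032)) scene (np.float64(295.63108255162655), np.float64(202.85652965296632)) wrist grasp pt (np.float64(256.1709807347863), np.float64(242.38701264960312))
[ 0.45312598 -0.14089311  0.058     ]
exp glass [0.455, -0.1415, 0.058] (np.float64(255.9343857674406), np.float64(237.02107294874043)) (np.float64(295.7771828475038), np.float64(199.49086498805647))
exp glass [0.455, -0.1415, 0] (np.float64(256.05033466629015), np.float64(205.17982135035922)) (np.float64(295.32299198652174), np.float64(214.27374983412383))
scene rim (296.25, 199.25) foot (295.5, 215.0) tips (290.0, 195.0) (302.5, 195.0)
```

View pics/z6.png

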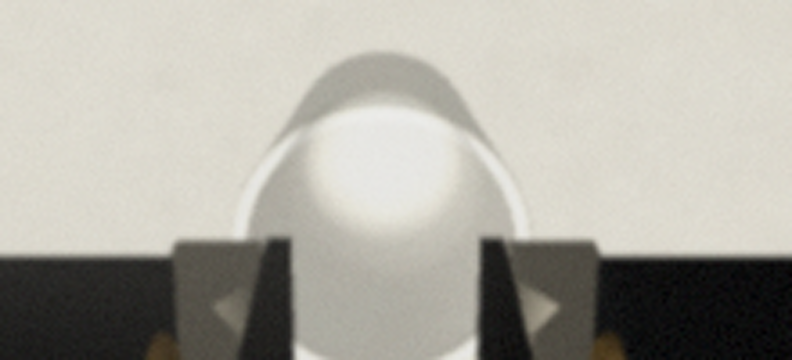

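The glass stands where I measured it, at (0.455,−0.1415). The fingertips appear at wrist row 236 with a 171 px gap when open. That puts them about 32 mm short of the stated TCP, and the scene camera agrees (tips at z≈0.075 with the TCP at 0.045). The gripper simply closed above the glass. From here on I take the tips as TCP + 31 mm up.

I'll reopen, go lower in small steps and watch the force.

```bash

python3 -m crank '[{"dx":0,"dy":0,"dz":0.01,"twist":0,"grip":1},{"dx":0,"dy":0,"dz":0.01,"twist":0,"grip":1},{"dx":0,"dy":0,"dz":0.01,"twist":0,"grip":1},{"dx":0,"dy":0,"dz":0.01,"twist":0,"grip":1},{"dx":0,"dy":0,"dz":0.01,"twist":0,"grip":1}]' 8
python3 -m crank '[{"dx":0,"dy":0,"dz":0,"twist":0,"grip":1},{"dx":0,"dy":0,"dz":0,"twist":0,"grip":1},{"dx":0,"dy":0,"dz":0,"twist":0,"grip":1},{"dx":0,"dy":0,"dz":0,"twist":0,"grip":1},{"dx":0,"dy":0,"dz":0,"twist":0,"grip":1}]' 8
python3 -m crank '[{"dx":0,"dy":0,"dz":-0.01,"twist":0,"grip":1},{"dx":0,"dy":0,"dz":-0.02,"twist":0,"grip":1},{"dx":0,"dy":0,"dz":-0.03,"twist":0,"grip":1},{"dx":0,"dy":0,"dz":-0.035,"twist":0,"grip":1},{"dx":0,"dy":0,"dz":-0.04,"twist":0,"grip":1}]' 8
python3 -m crank '[{"dx":0,"dy":0,"dz":-0.002,"twist":0,"grip":1},{"dx":0,"dy":0,"dz":-0.004,"twist":0,"grip":1},{"dx":0,"dy":0,"dz":-0.006,"twist":0,"grip":1},{"dx":0,"dy":0,"dz":-0.008,"twist":0,"grip":1},{"dx":0,"dy":0,"dz":-0.01,"twist":0,"grip":1}]' 8
python3 - <<'E'
from h import *
s=arm.get_state();print(s['eef_pos'],s['force'],s['width'])
for f in ['s6.png']:
    im=cv2.imread('pics/'+f,0)
    for r in range(150,202,4): print(r,im[r,270:322:2])
E
```

```text
t: 7.17
eef_pos: [0.455, -0.1414, 0.0536]
ee_rot: [3.142, -0.0, -3.139]
force: [0.1, -0.5, -1.2]
width: 0.0422
gripper_force: 0.0
t: 7.58
eef_pos: [0.4553, -0.1414, 0.0539]
ee_rot: [-3.142, -0.0, -3.139]
force: [0.4, -0.3, 0.7]
width: 0.0758
gripper_force: 0.0
t: 8.0
eef_pos: [0.4551, -0.1414, 0.0135]
ee_rot: [-3.142, -0.0, -3.139]
force: [0.2, -1.4, 0.9]
width: 0.0881
gripper_force: 0.0
t: 8.42
eef_pos: [0.4555, -0.1414, 0.0041]
ee_rot: [3.142, 0.001, -3.139]
force: [0.2, 0.3, 0.2]
width: 0.0878
gripper_force: 0.0
[ 0.45551218 -0.14136761  0.00406132] [0.15566241 0.34156338 0.17041956] 0.08777173014484668
150 [ 61  60  55  99 101 100 102 126 124  93   0   1   3   3   4   2   0   0
 149 237 244 245 122 124 124 123]
154 [ 95 108 109  77  77  78  79 125 122 124 123  79 117 117 117 117 116 115
 114 114 114 100 125 122 120 122]
158 [ 75  77  77  76  75  73  75 124 120 121 120  88 116 117  98 117 116 117
 117 102 117 109  44  52  52  52]
162 [ 42  49  46  46  34  33  52  77  73  69  70 116 110 115 114 113 130 116
 116 116 116 112  51  47  38  41]
166 [ 40  47  45  45  25  28  75  72  84  
[... 230 characters left out ...]

  44  43 126  15  16  14  13 107]
178 [107 193  27  33  31  30  68  10  14  17  14 130 245 242 243 126  17  18
  18  14 140  56  54  54  55  68]
182 [ 36  36  38  38  39  35  61 251 245 112 118  84 251 243 243  79 119 120
  16  22  23  24  25  24  24  21]
186 [ 72  73  71  70  65  59 146 245 246 138 118  75 252 244 246  70 117 109
  19  23  24  24  22  22  22  23]
190 [248 249 248 249 239 226 226 226 226 225 120  65 252 244 246 100 111 251
  13  25  23  24  21  23  21  20]
194 [243 242 243 246  94  96  97 119 120 107 116  65 249 244 244 105 114 249
 247 249 249 248 248 248 251 131]
198 [244 243 243 246  79  23  38  33  40  43 117 150 218 215 212 226 248 243
 244 243 243 243 243 244 246 126]
```

```bash

python3 -m crank '[{"dx":0,"dy":0,"dz":0,"twist":0,"grip":-1},{"dx":0,"dy":0,"dz":0,"twist":0,"grip":-1},{"dx":0,"dy":0,"dz":0,"twist":0,"grip":-1},{"dx":0,"dy":0,"dz":0,"twist":0,"grip":-1},{"dx":0,"dy":0,"dz":0,"twist":0,"grip":-1}]' 8
python3 -m crank '[{"dx":0,"dy":0,"dz":0,"twist":0,"grip":-1},{"dx":0,"dy":0,"dz":0,"twist":0,"grip":-1},{"dx":0,"dy":0,"dz":0,"twist":0,"grip":-1},{"dx":0,"dy":0,"dz":0,"twist":0,"grip":-1},{"dx":0,"dy":0,"dz":0.00,"twist":0,"grip":-1}]' 8
```

```text
t: 8.83
eef_pos: [0.4553, -0.1414, 0.0041]
ee_rot: [3.142, 0.0, -3.139]
force: [0.3, 1.1, -0.8]
width: 0.0598
gripper_force: 0.0
t: 9.25
eef_pos: [0.4553, -0.1414, 0.004]
ee_rot: [-3.142, 0.0, -3.139]
force: [1.2, -0.7, 0.8]
width: 0.0464
gripper_force: 8.0
```

Gripped at 46.4 mm, which is the glass. I'll lift it, carry it by dx 0.112, dy 0.146, and lower it.

```bash

python3 -m crank '[{"dx":0,"dy":0,"dz":0.015,"twist":0,"grip":-1},{"dx":0,"dy":0,"dz":0.03,"twist":0,"grip":-1},{"dx":0,"dy":0,"dz":0.05,"twist":0,"grip":-1},{"dx":0.01,"dy":0.015,"dz":0.07,"twist":0,"grip":-1},{"dx":0.03,"dy":0.04,"dz":0.07,"twist":0,"grip":-1}]' 8
python3 -m crank '[{"dx":0.02,"dy":0.025,"dz":0,"twist":0,"grip":-1},{"dx":0.04,"dy":0.05,"dz":0,"twist":0,"grip":-1},{"dx":0.06,"dy":0.075,"dz":0,"twist":0,"grip":-1},{"dx":0.075,"dy":0.095,"dz":0,"twist":0,"grip":-1},{"dx":0.082,"dy":0.106,"dz":0,"twist":0,"grip":-1}]' 8
python3 -m crank '[{"dx":0,"dy":0,"dz":-0.015,"twist":0,"grip":-1},{"dx":0,"dy":0,"dz":-0.03,"twist":0,"grip":-1},{"dx":0,"dy":0,"dz":-0.045,"twist":0,"grip":-1},{"dx":0,"dy":0,"dz":-0.055,"twist":0,"grip":-1},{"dx":0,"dy":0,"dz":-0.062,"twist":0,"grip":-1}]' 8
python3 -m crank '[{"dx":0,"dy":0,"dz":-0.003,"twist":0,"grip":-1},{"dx":0,"dy":0,"dz":-0.005,"twist":0,"grip":-1},{"dx":0,"dy":0,"dz":-0.007,"twist":0,"grip":-1},{"dx":0,"dy":0,"dz":-0.0075,"twist":0,"grip":-1},{"dx":0,"dy":0,"dz":-0.0075,"twist":0,"grip":-1}]' 8
```

```text
t: 9.67
eef_pos: [0.4859, -0.1021, 0.0775]
ee_rot: [3.141, 0.004, -3.141]
force: [1.5, -0.8, -0.2]
width: 0.0463
gripper_force: 8.0
t: 10.08
eef_pos: [0.569, 0.0068, 0.0737]
ee_rot: [3.142, 0.0, -3.138]
force: [-0.0, -0.4, -0.6]
width: 0.0462
gripper_force: 8.0
t: 10.5
eef_pos: [0.5663, 0.0042, 0.0107]
ee_rot: [-3.141, -0.002, -3.139]
force: [0.1, -0.0, -0.7]
width: 0.0462
gripper_force: 8.0
t: 10.92
eef_pos: [0.5675, 0.0046, 0.0049]
ee_rot: [3.141, 0.001, -3.139]
force: [-0.7, -0.4, -0.5]
width: 0.0461
gripper_force: 8.0
```

```bash

python3 -m crank '[{"dx":0,"dy":0,"dz":-0.0005,"twist":0,"grip":1},{"dx":0,"dy":0,"dz":-0.0005,"twist":0,"grip":1},{"dx":0,"dy":0,"dz":-0.0005,"twist":0,"grip":1},{"dx":0,"dy":0,"dz":-0.0005,"twist":0,"grip":1},{"dx":0,"dy":0,"dz":-0.0005,"twist":0,"grip":1}]' 8
python3 -m crank '[{"dx":0,"dy":0,"dz":0,"twist":0,"grip":1},{"dx":0,"dy":0,"dz":0,"twist":0,"grip":1},{"dx":0,"dy":0,"dz":0.01,"twist":0,"grip":1},{"dx":0,"dy":0,"dz":0.03,"twist":0,"grip":1},{"dx":0,"dy":0,"dz":0.05,"twist":0,"grip":1}]' 8
python3 -m crank '[{"dx":0,"dy":0,"dz":0.03,"twist":0,"grip":1},{"dx":0,"dy":0,"dz":0.06,"twist":0,"grip":1},{"dx":-0.01,"dy":0,"dz":0.09,"twist":0,"grip":1},{"dx":-0.03,"dy":0.02,"dz":0.11,"twist":7,"grip":1},{"dx":-0.06,"dy":0.04,"dz":0.11,"twist":14,"grip":1}]' 8
```

```text
t: 11.33
eef_pos: [0.5673, 0.0046, 0.0041]
ee_rot: [3.142, 0.0, -3.139]
force: [-1.6, 0.0, 0.2]
width: 0.0741
gripper_force: 0.0
t: 11.75
eef_pos: [0.5667, 0.0043, 0.0545]
ee_rot: [-3.141, -0.002, -3.139]
force: [0.5, -0.3, 1.5]
width: 0.0874
gripper_force: 0.0
t: 12.17
eef_pos: [0.5106, 0.0452, 0.1691]
ee_rot: [-3.141, 0.008, -2.891]
force: [0.2, 1.7, 0.0]
width: 0.0876
gripper_force: 0.0
```

Glass released. I'll now turn to face the tongs (yaw about 11°) and stop above their middle.

```bash

python3 -m crank '[{"dx":-0.01,"dy":0.02,"dz":0,"twist":7,"grip":1},{"dx":-0.02,"dy":0.04,"dz":0,"twist":14,"grip":1},{"dx":-0.03,"dy":0.06,"dz":0,"twist":21,"grip":1},{"dx":-0.04,"dy":0.08,"dz":0,"twist":28,"grip":1},{"dx":-0.05,"dy":0.1,"dz":0,"twist":35,"grip":1}]' 8
python3 -m crank '[{"dx":-0.01,"dy":0.02,"dz":0,"twist":7,"grip":1},{"dx":-0.02,"dy":0.04,"dz":0,"twist":14,"grip":1},{"dx":-0.03,"dy":0.06,"dz":0,"twist":21,"grip":1},{"dx":-0.03,"dy":0.08,"dz":0,"twist":28,"grip":1},{"dx":-0.03,"dy":0.1,"dz":0,"twist":35,"grip":1}]' 8
python3 -m crank '[{"dx":0,"dy":0.02,"dz":0,"twist":7,"grip":1},{"dx":0,"dy":0.04,"dz":0,"twist":14,"grip":1},{"dx":0,"dy":0.06,"dz":0,"twist":21,"grip":1},{"dx":0,"dy":0.08,"dz":0,"twist":28,"grip":1},{"dx":0,"dy":0.1,"dz":0,"twist":35,"grip":1}]' 8
python3 -m crank '[{"dx":0,"dy":0.005,"dz":0,"twist":7,"grip":1},{"dx":0,"dy":0.005,"dz":0,"twist":14,"grip":1},{"dx":0,"dy":0.005,"dz":0,"twist":21,"grip":1},{"dx":0,"dy":0.005,"dz":0,"twist":28,"grip":1},{"dx":0,"dy":0.005,"dz":0,"twist":35,"grip":1}]' 8
python3 -m crank '[{"dx":0,"dy":0,"dz":0,"twist":7,"grip":1},{"dx":0,"dy":0,"dz":0,"twist":14,"grip":1},{"dx":0,"dy":0,"dz":0,"twist":21,"grip":1},{"dx":0,"dy":0,"dz":0,"twist":28,"grip":1},{"dx":0,"dy":0,"dz":0,"twist":37,"grip":1}]' 8
python3 shot.py w7
python3 - <<'E'
from h import *
c,T=cam('top')
for u,v in [(134.7,207.3),(153.8,202.4)]: print(onz(c,T,u,v,.02))
im=cv2.imread('pics/w7.png'); m=cv2.inRange(cv2.cvtColor(im,cv2.COLOR_BGR2GRAY),0,60); m[230:]=0
n,l,st,ce=cv2.connectedComponentsWithStats(m)
for i in range(1,n):
    if st[i,4]>40: 
        print(st[i],ce[i].round(1), [x for x in cv2.minAreaRect(np.argwhere(l==i)[:,::-1].astype(np.float32))])
E
```

```text
t: 12.58
eef_pos: [0.4566, 0.1454, 0.165]
ee_rot: [-3.141, 0.001, -2.278]
force: [0.1, -0.0, -0.5]
width: 0.0877
gripper_force: 0.0
t: 13.0
eef_pos: [0.4267, 0.2456, 0.1652]
ee_rot: [-3.141, 0.001, -1.666]
force: [0.6, 0.6, -0.1]
width: 0.0878
gripper_force: 0.0
t: 13.42
eef_pos: [0.4271, 0.3455, 0.1649]
ee_rot: [-3.141, 0.0, -1.056]
force: [-0.2, 0.3, 0.9]
width: 0.0879
gripper_force: 0.0
t: 13.83
eef_pos: [0.4272, 0.3496, 0.1647]
ee_rot: [-3.141, -0.0, -0.445]
force: [-0.1, 1.0, -0.3]
width: 0.0875
gripper_force: 0.0
t: 14.25
eef_pos: [0.4272, 0.3495, 0.1648]
ee_rot: [-3.141, -0.0, 0.169]
force: [0.9, 0.7, 0.3]
width: 0.088
gripper_force: 0.0
[0.42723969 0.34953343 0.16482197] [-3.14124146e+00 -4.30354013e-04  1.68650573e-01] 14.25
[0.43278762 0.3838839  0.02      ]
[0.44525682 0.32943202 0.02      ]
[280  38  13  49 317] [285.6  62.1] [(285.5271911621094, 61.92612075805664), (6.638205051422119, 48.968345642089844), 8.880659103393555]
[190  43  20  49 393] [199.5  66.8] [(199.7478485107422, 66.7922592163086), (49.995880126953125, 8.404017448425293), 74.47589111328125]
[325  47  20 
[... 187 characters left out ...]
0), 90.0]
[ 55 118  20  43 210] [ 60.9 136.5] [(61.6610107421875, 137.33978271484375), (14.07296371459961, 43.66994857788086), 14.676392555236816]
[273 146   5  33  76] [275.2 162.5] [(274.95928955078125, 161.9774627685547), (3.080660104751587, 32.01388931274414), 2.385944128036499]
[218 149   7  32  64] [220.9 165.3] [(220.98648071289062, 164.41893005371094), (31.40020751953125, 2.46598482131958), 80.53767395019531]
[402 159  41  47 645] [415.6 176.6] [(418.0674133300781, 176.53982543945312), (25.39733123779297, 51.107723236083984), 30.5792236328125]
[ 477  178   35   52 1073] [493.8 200.1] [(493.3187255859375, 201.100830078125), (31.362579345703125, 51.969993591308594), 10.713123321533203]
```

```bash
python3 - <<'E'
from h import *
import pickle
np.set_printoptions(precision=4,suppress=True)
s=pickle.load(open('w7.pkl','rb')); C=cam('wrist',s); t=cam('top')
for z in (.013,.026):
    pR,pL,jR,jL=[onz(*C,u,v,z) for u,v in [(275,162),(221,164.5),(285.5,62),(199.7,66.8)]]
    g=(pR+pL)/2; m=(jR+jL)/2; d=m-g
    print(z,'pads',pL,pR,'grip',g,'mouth',m,'dist',np.linalg.norm(d),'yaw',np.degrees(np.arctan2(d[1],d[0])),'padw',np.linalg.norm(pL-pR),'jaww',np.linalg.norm(jL-jR))
print('tri pads',tri([ray(*C,275,162),ray(*t,153.8,202.4)]),tri([ray(*C,221,164.5),ray(*t,134.7,207.3)]))
print('tri jaws',tri([ray(*C,285.5,62),ray(*t,151,168)]),tri([ray(*C,199.7,66.8),ray(*t,123.5,176)]))
im=cv2.imread('pics/w7.png'); cv2.imwrite('pics/z7.png',cv2.resize(im[20:245,150:380],(613,600),interpolation=cv2.INTER_CUBIC))
E
```

```text
0.013 pads [0.4317 0.3883 0.013 ] [0.4436 0.3335 0.013 ] grip [0.4377 0.3609 0.013 ] mouth [0.5313 0.3813 0.013 ] dist 0.09579824362031251 yaw 12.2989118308765 padw 0.05610589205525319 jaww 0.08215784538109391
0.026 pads [0.4344 0.3874 0.026 ] [0.4459 0.3346 0.026 ] grip [0.4402 0.361  0.026 ] mouth [0.5302 0.3806 0.026 ] dist 0.09215216256442331 yaw 12.298911830876499 padw 0.05397050186002993 jaww 0.07903091786847752
tri pads (array([0.4445, 0.3325, 0.0111]), [0.001484647304070819, 0.0014846473040707425]) (array([0.4323, 0.3874, 0.0117]), [0.001353313623092407, 0.0013533136230923569])
tri jaws (array([0.5434, 0.3405, 0.0049]), [0.0023364384215348644, 0.0023364384215349204]) (array([ 0.5246,  0.424 , -0.0055]), [0.001418683609750712, 0.0014186836097506278])
```

The pads are at (275,162) and (221,164) in w7, which puts tongs_grip at about (0.439,0.361) with yaw 12.3°. Pad to mouth is 92–96 mm and the pad span 54–56 mm, both consistent with the text. Next I align and descend, so the true tips stay above the table.

```bash

python3 -m crank '[{"dx":0.006,"dy":0.006,"dz":-0.03,"twist":2.6,"grip":1},{"dx":0.012,"dy":0.0115,"dz":-0.06,"twist":2.6,"grip":1},{"dx":0.012,"dy":0.0115,"dz":-0.09,"twist":2.6,"grip":1},{"dx":0.012,"dy":0.0115,"dz":-0.11,"twist":2.6,"grip":1},{"dx":0.012,"dy":0.0115,"dz":-0.13,"twist":2.6,"grip":1}]' 8
python3 -m crank '[{"dx":0,"dy":0,"dz":-0.01,"twist":0,"grip":1},{"dx":0,"dy":0,"dz":-0.02,"twist":0,"grip":1},{"dx":0,"dy":0,"dz":-0.03,"twist":0,"grip":1},{"dx":0,"dy":0,"dz":-0.04,"twist":0,"grip":1},{"dx":0,"dy":0,"dz":-0.045,"twist":0,"grip":1}]' 8
python3 -m crank '[{"dx":0,"dy":0,"dz":-0.003,"twist":0,"grip":1},{"dx":0,"dy":0,"dz":-0.006,"twist":0,"grip":1},{"dx":0,"dy":0,"dz":-0.009,"twist":0,"grip":1},{"dx":0,"dy":0,"dz":-0.01,"twist":0,"grip":1},{"dx":0,"dy":0,"dz":-0.01,"twist":0,"grip":1}]' 8
python3 - <<'E'
from h import *
print(arm.get_state()['eef_pos'])
E
python3 shot.py w8
```

```text
t: 14.72
eef_pos: [0.4391, 0.3608, 0.033]
ee_rot: [3.141, 0.001, 0.204]
force: [0.4, 1.7, -0.2]
width: 0.0876
gripper_force: 0.0
t: 15.13
eef_pos: [0.4392, 0.3611, -0.0118]
ee_rot: [3.142, 0.0, 0.207]
force: [-0.3, -0.8, -0.0]
width: 0.0875
gripper_force: 0.0
t: 15.55
eef_pos: [0.4393, 0.3611, -0.021]
ee_rot: [-3.142, -0.0, 0.208]
force: [0.6, -0.1, -0.5]
width: 0.0874
gripper_force: 0.0
[ 0.4392813   0.36114781 -0.02101449]
[ 0.4392813   0.36114781 -0.02101449] [-3.14155045e+00 -6.58834463e-05  2.07915121e-01] 15.55
```

```bash

python3 -m crank '[{"dx":0,"dy":0,"dz":-0.002,"twist":0,"grip":0.6},{"dx":0,"dy":0,"dz":-0.004,"twist":0,"grip":0.5},{"dx":0,"dy":0,"dz":-0.005,"twist":0,"grip":0.4},{"dx":0,"dy":0,"dz":-0.005,"twist":0,"grip":0.3},{"dx":0,"dy":0,"dz":-0.005,"twist":0,"grip":0.28}]' 8
python3 -m crank '[{"dx":0,"dy":0,"dz":0,"twist":0,"grip":0.28},{"dx":0,"dy":0,"dz":0,"twist":0,"grip":0.28},{"dx":0,"dy":0,"dz":0,"twist":0,"grip":0.28},{"dx":0,"dy":0,"dz":0,"twist":0,"grip":0.28},{"dx":0,"dy":0,"dz":0,"twist":0,"grip":0.28}]' 8
python3 shot.py w9
```

```text
t: 16.02
eef_pos: [0.4392, 0.3611, -0.0261]
ee_rot: [3.141, 0.0, 0.208]
force: [-0.5, 0.6, -0.4]
width: 0.06
gripper_force: 1.7
t: 16.43
eef_pos: [0.4392, 0.3611, -0.026]
ee_rot: [-3.142, -0.0, 0.208]
force: [-0.5, -0.4, -0.3]
width: 0.0562
gripper_force: 2.5
[ 0.43923709  0.36114272 -0.02601619] [-3.14153343e+00 -2.77826568e-05  2.07981791e-01] 16.4333
```

Pads contacted at 60 mm, as described. I'll squeeze slightly more and lift.

```bash

python3 -m crank '[{"dx":0,"dy":0,"dz":0,"twist":0,"grip":0.24},{"dx":0,"dy":0,"dz":0,"twist":0,"grip":0.24},{"dx":0,"dy":0,"dz":0.005,"twist":0,"grip":0.24},{"dx":0,"dy":0,"dz":0.01,"twist":0,"grip":0.24},{"dx":0,"dy":0,"dz":0.02,"twist":0,"grip":0.24}]' 8
python3 -m crank '[{"dx":0,"dy":0,"dz":0.015,"twist":0,"grip":0.24},{"dx":0,"dy":0,"dz":0.03,"twist":0,"grip":0.24},{"dx":0,"dy":0,"dz":0.05,"twist":0,"grip":0.24},{"dx":0,"dy":0,"dz":0.07,"twist":0,"grip":0.24},{"dx":0,"dy":0,"dz":0.08,"twist":0,"grip":0.24}]' 8
python3 -m crank '[{"dx":0,"dy":0,"dz":0.01,"twist":0,"grip":0.24},{"dx":0,"dy":0,"dz":0.018,"twist":0,"grip":0.24},{"dx":0,"dy":0,"dz":0.018,"twist":0,"grip":0.24},{"dx":0,"dy":0,"dz":0.018,"twist":0,"grip":0.24},{"dx":0,"dy":0,"dz":0.018,"twist":0,"grip":0.24}]' 8
python3 shot.py w10
python3 - <<'E'
from h import *
import pickle
for n in ('w9','w10'):
    im=cv2.imread(f'pics/{n}.png'); m=cv2.inRange(cv2.cvtColor(im,cv2.COLOR_BGR2GRAY),0,60); m[236:]=0
    k,l,st,ce=cv2.connectedComponentsWithStats(m)
    for i in range(1,k):
        if st[i,4]>60 and 100<ce[i][0]<400: print(n,st[i],ce[i].round(1))
E
```

```text
t: 16.9
eef_pos: [0.4389, 0.3606, -0.0061]
ee_rot: [3.141, 0.001, 0.208]
force: [0.3, 0.6, -1.7]
width: 0.0544
gripper_force: 2.6
t: 17.32
eef_pos: [0.4402, 0.3622, 0.0775]
ee_rot: [-3.139, -0.003, 0.208]
force: [-0.1, 0.3, 0.3]
width: 0.0546
gripper_force: 2.6
t: 17.73
eef_pos: [0.4388, 0.3606, 0.091]
ee_rot: [3.141, 0.001, 0.208]
force: [-0.2, 0.1, -0.4]
width: 0.0545
gripper_force: 2.6
[0.43878975 0.36060454 0.09102152] [3.14069527e+00 1.25776852e-03 2.07690596e-01] 17.7333
w9 [ 136    0   53  117 3219] [162.8  56.5]
w9 [ 322    0   50  115 3146] [345.5  55.5]
w9 [304 215  10  21  67] [308.7 225.9]
w10 [ 140    0   52  117 3132] [166.7  56.1]
w10 [ 318    0   49  115 3071] [341.4  55.3]
w10 [358  47  26  69 585] [366.9  83.1]
```

The tongs came up rigidly: the jaws are at the same pixels before and after. I'll carry them high over to the lime, ending at yaw −39° with the mouth above the lime.

```bash

python3 -m crank '[{"dx":0,"dy":-0.015,"dz":0,"twist":-1,"grip":0.24},{"dx":0,"dy":-0.045,"dz":0,"twist":-3,"grip":0.24},{"dx":0,"dy":-0.075,"dz":0,"twist":-5,"grip":0.24},{"dx":0,"dy":-0.105,"dz":0,"twist":-7,"grip":0.24},{"dx":0,"dy":-0.135,"dz":0,"twist":-9,"grip":0.24}]' 8
python3 -m crank '[{"dx":0,"dy":-0.03,"dz":0,"twist":-2,"grip":0.24},{"dx":0,"dy":-0.06,"dz":0,"twist":-4,"grip":0.24},{"dx":0,"dy":-0.09,"dz":0,"twist":-7,"grip":0.24},{"dx":0,"dy":-0.12,"dz":0,"twist":-10,"grip":0.24},{"dx":0,"dy":-0.15,"dz":0,"twist":-13,"grip":0.24}]' 8
python3 -m crank '[{"dx":0,"dy":-0.03,"dz":0,"twist":-2,"grip":0.24},{"dx":0,"dy":-0.06,"dz":0,"twist":-4,"grip":0.24},{"dx":0,"dy":-0.09,"dz":0,"twist":-7,"grip":0.24},{"dx":0,"dy":-0.12,"dz":0,"twist":-10,"grip":0.24},{"dx":-0.01,"dy":-0.15,"dz":0,"twist":-13,"grip":0.24}]' 8
python3 -m crank '[{"dx":-0.01,"dy":-0.03,"dz":0,"twist":-3,"grip":0.24},{"dx":-0.02,"dy":-0.06,"dz":0,"twist":-6,"grip":0.24},{"dx":-0.03,"dy":-0.09,"dz":0,"twist":-9,"grip":0.24},{"dx":-0.04,"dy":-0.12,"dz":0,"twist":-12,"grip":0.24},{"dx":-0.047,"dy":-0.15,"dz":0,"twist":-14,"grip":0.24}]' 8
python3 -m crank '[{"dx":0,"dy":-0.03,"dz":0,"twist":-2,"grip":0.24},{"dx":0,"dy":-0.06,"dz":0,"twist":-2,"grip":0.24},{"dx":0,"dy":-0.08,"dz":0,"twist":-2,"grip":0.24},{"dx":0,"dy":-0.084,"dz":0,"twist":-2,"grip":0.24},{"dx":0,"dy":-0.084,"dz":0,"twist":-2,"grip":0.24}]' 8
python3 shot.py w11
cat > lime.py <<'E'
from h import *
import pickle,sys
s=pickle.load(open(sys.argv[1]+'.pkl','rb')); C=cam('wrist',s); im=cv2.imread(f'pics/{sys.argv[1]}.png')
m=cv2.inRange(cv2.cvtColor(im,cv2.COLOR_BGR2HSV),(36,70,15),(85,255,255)); m[236:]=0
cs=max(cv2.findContours(m,cv2.RETR_EXTERNAL,cv2.CHAIN_APPROX_NONE)[0],key=cv2.contourArea)
print(cv2.boundingRect(cs),cv2.fitEllipse(cs))
(u,v),_,_=cv2.fitEllipse(cs); p=onz(*C,u,v,.021)
yaw=s['ee_rot'][2]; e=s['eef_pos']+.091*np.array([np.cos(yaw),np.sin(yaw),0])
print('lime',p,'mouth',e,'shift',(p-e)[:2],'yaw',np.degrees(yaw))
g=cv2.inRange(cv2.cvtColor(im,cv2.COLOR_BGR2GRAY),0,45); g[236:]=0; g[m>0]=0
k,l,st,ce=cv2.connectedComponentsWithStats(g)
for i in range(1,k):
    if st[i,4]>150: print('dark',st[i],ce[i].round(1))
E
python3 lime.py w11
```

```text
t: 18.2
eef_pos: [0.4385, 0.2241, 0.0911]
ee_rot: [3.14, 0.001, 0.049]
force: [0.5, 0.2, -0.6]
width: 0.0542
gripper_force: 2.6
t: 18.62
eef_pos: [0.4383, 0.0741, 0.0914]
ee_rot: [3.141, 0.001, -0.179]
force: [1.4, 0.0, -0.0]
width: 0.0546
gripper_force: 2.6
t: 19.03
eef_pos: [0.4296, -0.0755, 0.0916]
ee_rot: [3.141, 0.0, -0.406]
force: [0.7, -1.0, -0.2]
width: 0.054
gripper_force: 2.6
t: 19.45
eef_pos: [0.3803, -0.2252, 0.0914]
ee_rot: [3.141, 0.001, -0.651]
force: [-0.0, -0.1, -0.7]
width: 0.0543
gripper_force: 2.6
t: 19.87
eef_pos: [0.3811, -0.3089, 0.091]
ee_rot: [3.141, 0.002, -0.685]
force: [-0.9, -0.3, -0.3]
width: 0.0543
gripper_force: 2.6
[ 0.38112978 -0.30894538  0.09097586] [ 3.14088137e+00  1.81322468e-03 -6.85186826e-01] 19.8667
(225, 46, 56, 69) ((252.5081024169922, 80.99396514892578), (51.97938537597656, 65.56947326660156), 168.66110229492188)
lime [ 0.45195776 -0.36242537  0.021     ] mouth [ 0.45159115 -0.36653179  0.09097586] shift [0.00036661 0.00410642] yaw -39.2583132898336
dark [ 141    0   41   96 1416] [161.1  32.2]
dark [ 319    0   48  114 2879] [342.   53.7]
dark [432  20  33  36 526] [448.2  37.3]
```

The lime is at (0.452,−0.363), with its long axis along the tongs and centred between the jaws. I'll shift by dy +0.003 and descend, straddling it.

```bash

python3 -m crank '[{"dx":0,"dy":0.003,"dz":-0.015,"twist":0,"grip":0.24},{"dx":0,"dy":0.003,"dz":-0.03,"twist":0,"grip":0.24},{"dx":0,"dy":0.003,"dz":-0.045,"twist":0,"grip":0.24},{"dx":0,"dy":0.003,"dz":-0.05,"twist":0,"grip":0.24},{"dx":0,"dy":0.003,"dz":-0.05,"twist":0,"grip":0.24}]' 8
python3 shot.py w12b; python3 lime.py w12b
python3 -m crank '[{"dx":0,"dy":0,"dz":-0.01,"twist":0,"grip":0.24},{"dx":0,"dy":0,"dz":-0.02,"twist":0,"grip":0.24},{"dx":0,"dy":0,"dz":-0.03,"twist":0,"grip":0.24},{"dx":0,"dy":0,"dz":-0.04,"twist":0,"grip":0.24},{"dx":0,"dy":0,"dz":-0.05,"twist":0,"grip":0.24}]' 8
python3 -m crank '[{"dx":0,"dy":0,"dz":-0.006,"twist":0,"grip":0.24},{"dx":0,"dy":0,"dz":-0.012,"twist":0,"grip":0.24},{"dx":0,"dy":0,"dz":-0.014,"twist":0,"grip":0.24},{"dx":0,"dy":0,"dz":-0.014,"twist":0,"grip":0.24},{"dx":0,"dy":0,"dz":-0.014,"twist":0,"grip":0.24}]' 8
python3 shot.py w13; python3 lime.py w13
```

```text
t: 20.33
eef_pos: [0.3811, -0.3037, 0.0408]
ee_rot: [3.141, 0.003, -0.681]
force: [0.8, 0.4, -1.1]
width: 0.0545
gripper_force: 2.6
[ 0.38112377 -0.30370074  0.04082961] [ 3.14063351e+00  2.78915542e-03 -6.81328054e-01] 20.3333
(225, 27, 70, 88) ((259.4959411621094, 70.88397979736328), (67.12620544433594, 82.90142059326172), 170.9811553955078)
lime [ 0.45187025 -0.36281884  0.021     ] mouth [ 0.45180683 -0.36101483  0.04082961] shift [ 6.34191528e-05 -1.80401251e-03] yaw -39.03722196011549
dark [ 141    0   42  104 1661] [162.   35.6]
dark [ 319    0   48  114 2972] [341.7  54.5]
dark [481   0  31  42 700] [498.3  22.2]
t: 20.8
eef_pos: [0.3833, -0.3049, -0.0073]
ee_rot: [-3.141, -0.002, -0.682]
force: [0.3, -0.0, -0.9]
width: 0.0543
gripper_force: 2.6
t: 21.22
eef_pos: [0.3826, -0.305, -0.0217]
ee_rot: [-3.142, -0.0, -0.682]
force: [0.2, 0.6, -0.4]
width: 0.0545
gripper_force: 2.6
[ 0.38256274 -0.30496302 -0.02166596] [-3.14150199e+00 -4.26201267e-04 -6.81973730e-01] 21.2167
(210, 0, 102, 127) ((260.4640808105469, 63.69155502319336), (97.7004623413086, 120.67720794677734), 171.7229461669922)
lime [ 0.45206252 -0.36311227  0.021     ] mouth [ 0.45320878 -0.36232274 -0.02166596] shift [-0.00114627 -0.00078953] yaw -39.07421648911122
dark [ 141    0   47  112 1834] [163.3  39.7]
dark [ 319    0   48  114 2994] [341.5  54.9]
```

The mouth is on the lime to within 1–2 mm. Squeeze.

```bash

python3 -m crank '[{"dx":0,"dy":0,"dz":0,"twist":0,"grip":0.18},{"dx":0,"dy":0,"dz":0,"twist":0,"grip":0.12},{"dx":0,"dy":0,"dz":0,"twist":0,"grip":0.06},{"dx":0,"dy":0,"dz":0,"twist":0,"grip":0.0},{"dx":0,"dy":0,"dz":0,"twist":0,"grip":-0.1}]' 20
python3 -m crank '[{"dx":0,"dy":0,"dz":0,"twist":0,"grip":-0.3},{"dx":0,"dy":0,"dz":0,"twist":0,"grip":-0.5},{"dx":0,"dy":0,"dz":0,"twist":0,"grip":-1},{"dx":0,"dy":0,"dz":0,"twist":0,"grip":-1},{"dx":0,"dy":0,"dz":0,"twist":0,"grip":-1}]' 20
python3 -m crank '[{"dx":0,"dy":0,"dz":0,"twist":0,"grip":-1},{"dx":0,"dy":0,"dz":0,"twist":0,"grip":-1},{"dx":0,"dy":0,"dz":0.003,"twist":0,"grip":-1},{"dx":0,"dy":0,"dz":0.007,"twist":0,"grip":-1},{"dx":0,"dy":0,"dz":0.012,"twist":0,"grip":-1}]' 20
python3 shot.py w14; python3 lime.py w14
```

```text
t: 21.68
eef_pos: [0.3823, -0.3049, -0.0219]
ee_rot: [-3.142, -0.0, -0.682]
force: [-1.0, -0.4, -0.3]
width: 0.0418
gripper_force: 5.0
t: 22.1
eef_pos: [0.3823, -0.3049, -0.022]
ee_rot: [-3.142, -0.0, -0.682]
force: [0.0, -0.7, -0.9]
width: 0.0409
gripper_force: 20.0
t: 22.52
eef_pos: [0.382, -0.3048, -0.0098]
ee_rot: [3.141, 0.001, -0.682]
force: [0.1, 0.5, -2.0]
width: 0.0409
gripper_force: 20.0
[ 0.38204133 -0.30481225 -0.00981104] [ 3.14138865e+00  5.50964762e-04 -6.82215465e-01] 22.5167
(202, 0, 103, 126) ((252.3155517578125, 63.53407287597656), (96.49566650390625, 121.59629821777344), 169.83187866210938)
lime [ 0.45464433 -0.36097491  0.021     ] mouth [ 0.45267351 -0.36218904 -0.00981104] shift [0.00197082 0.00121412] yaw -39.08806684535689
dark [ 179    0   33  113 1424] [194.9  37.7]
dark [ 293    0   33  114 2004] [310.3  51.2]
```

The lime's image size is unchanged after a 12 mm lift, so it is held by the jaws. I'll lift on and carry it above the glass.

```bash

python3 -m crank '[{"dx":0,"dy":0,"dz":0.01,"twist":0,"grip":-1},{"dx":0,"dy":0,"dz":0.025,"twist":0,"grip":-1},{"dx":0,"dy":0,"dz":0.04,"twist":0,"grip":-1},{"dx":0,"dy":0,"dz":0.055,"twist":0,"grip":-1},{"dx":0,"dy":0,"dz":0.065,"twist":0,"grip":-1}]' 20
python3 -m crank '[{"dx":0,"dy":0,"dz":0.01,"twist":0,"grip":-1},{"dx":0,"dy":0,"dz":0.02,"twist":0,"grip":-1},{"dx":0,"dy":0,"dz":0.025,"twist":0,"grip":-1},{"dx":0,"dy":0,"dz":0.025,"twist":0,"grip":-1},{"dx":0,"dy":0,"dz":0.025,"twist":0,"grip":-1}]' 20
python3 -m crank '[{"dx":0.005,"dy":0.015,"dz":0,"twist":2,"grip":-1},{"dx":0.01,"dy":0.035,"dz":0,"twist":4,"grip":-1},{"dx":0.017,"dy":0.055,"dz":0,"twist":7,"grip":-1},{"dx":0.024,"dy":0.08,"dz":0,"twist":10,"grip":-1},{"dx":0.032,"dy":0.105,"dz":0,"twist":13,"grip":-1}]' 20
python3 -m crank '[{"dx":0.008,"dy":0.025,"dz":0,"twist":3,"grip":-1},{"dx":0.016,"dy":0.05,"dz":0,"twist":6,"grip":-1},{"dx":0.024,"dy":0.075,"dz":0,"twist":9,"grip":-1},{"dx":0.03,"dy":0.095,"dz":0,"twist":12,"grip":-1},{"dx":0.036,"dy":0.115,"dz":0,"twist":15,"grip":-1}]' 20
python3 -m crank '[{"dx":0.008,"dy":0.025,"dz":0,"twist":3,"grip":-1},{"dx":0.016,"dy":0.05,"dz":0,"twist":6,"grip":-1},{"dx":0.022,"dy":0.07,"dz":0,"twist":9,"grip":-1},{"dx":0.026,"dy":0.085,"dz":0,"twist":11,"grip":-1},{"dx":0.0265,"dy":0.09,"dz":0,"twist":11,"grip":-1}]' 20
python3 -m crank '[{"dx":0,"dy":0,"dz":0,"twist":0,"grip":-1},{"dx":0,"dy":0,"dz":0,"twist":0,"grip":-1},{"dx":0,"dy":0,"dz":0,"twist":0,"grip":-1},{"dx":0,"dy":0,"dz":0,"twist":0,"grip":-1},{"dx":0,"dy":0,"dz":0,"twist":0,"grip":-1}]' 20
python3 shot.py w15; python3 lime.py w15
python3 - <<'E'
from h import *
s,c=save('scene','s15.png'); s,b=save('top','t15.png'); w=cv2.imread('pics/w15.png')
cv2.imwrite('pics/m15.png',np.vstack([np.hstack([w[:250,100:420][:, :],cv2.resize(c[150:225,240:336][:,:,::-1],(320,250),interpolation=cv2.INTER_CUBIC)]),cv2.resize(b[120:220,200:420][:,:,::-1],(640,291),interpolation=cv2.INTER_CUBIC)]))
E
```

```text
t: 22.98
eef_pos: [0.3828, -0.3051, 0.0567]
ee_rot: [-3.141, -0.002, -0.682]
force: [-0.2, -0.1, -1.6]
width: 0.0408
gripper_force: 20.0
t: 23.4
eef_pos: [0.3823, -0.3048, 0.08]
ee_rot: [-3.141, -0.0, -0.682]
force: [0.6, -0.0, -1.2]
width: 0.0411
gripper_force: 20.0
t: 23.82
eef_pos: [0.4136, -0.199, 0.0791]
ee_rot: [3.141, 0.001, -0.454]
force: [0.3, -0.2, -1.1]
width: 0.0407
gripper_force: 20.0
t: 24.23
eef_pos: [0.45, -0.0836, 0.0792]
ee_rot: [3.141, 0.001, -0.19]
force: [-0.8, -0.0, -0.0]
width: 0.041
gripper_force: 20.0
t: 24.65
eef_pos: [0.4772, 0.0068, 0.0792]
ee_rot: [3.141, 0.001, 0.002]
force: [0.8, -0.5, -1.5]
width: 0.0414
gripper_force: 20.0
t: 25.07
eef_pos: [0.4765, 0.0044, 0.0799]
ee_rot: [3.142, 0.0, -0.003]
force: [-0.1, -0.8, -2.3]
width: 0.0407
gripper_force: 20.0
[0.4764911  0.00436097 0.07992009] [ 3.14156710e+00  1.36678201e-04 -2.88751732e-03] 25.0667
(203, 0, 102, 127) ((252.5490264892578, 63.60315704345703), (96.87230682373047, 121.40897369384766), 170.4869842529297)
lime [0.57654058 0.00727872 0.021     ] mouth [0.56749072 0.00409821 0.07992009] shift [0.00904986 0.00318052] yaw -0.16544255542237038
dark [179   0  29  79 578] [196.6  25.1]
dark [ 293    0   33  113 1578] [310.9  41.7]
dark [363  34  24  68 320] [370.1  69.4]
```

View pics/m15.png

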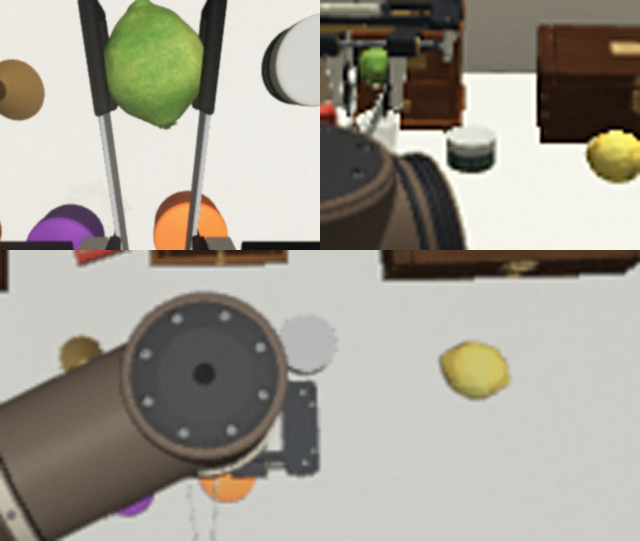

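The last view shows the lime between the jaws at wrist (252,63), with nothing but air around it and the tin, jigger and lemon in place. The glass is hidden directly beneath. A quick numeric check against the scene camera, then a small descent.

```bash
python3 -m crank '[{"dx":0,"dy":0,"dz":-0.003,"twist":0,"grip":-1},{"dx":0,"dy":0,"dz":-0.006,"twist":0,"grip":-1},{"dx":0,"dy":0,"dz":-0.008,"twist":0,"grip":-1},{"dx":0,"dy":0,"dz":-0.008,"twist":0,"grip":-1},{"dx":0,"dy":0,"dz":-0.008,"twist":0,"grip":-1}]' 20
python3 - <<'E'
from h import *
import pickle
s=pickle.load(open('w15.pkl','rb')); C=cam('wrist',s); S=cam('scene')
im=cv2.imread('pics/s15.png'); m=cv2.inRange(cv2.cvtColor(im,cv2.COLOR_BGR2HSV),(36,70,15),(85,255,255)); m[:, :245]=0; m[:,270:]=0; m[190:]=0;m[:150]=0
x,y,w,h=cv2.boundingRect(m); print(x,y,w,h)
print('lime',tri([ray(*C,252.5,63.6),ray(*S,x+w/2-.5,y+h/2-.5)]),'on z=.123',onz(*C,252.5,63.6,.123))
print('glass proj scene',proj(*S,[.567,.0046,.058]),proj(*S,[.567,.0046,0]))
s6=cv2.imread('pics/s0.png') if False else None
e=arm.get_state();print(e['eef_pos'],e['force'],e['t'])
E
```

```text
t: 25.63
eef_pos: [0.4766, 0.0051, 0.0717]
ee_rot: [3.141, 0.001, -0.001]
force: [-0.0, 0.3, -2.0]
width: 0.0412
gripper_force: 20.0
251 164 10 11
lime (array([0.56694465, 0.00785831, 0.12506849]), [0.001776046743269652, 0.0017760467432696514]) on z=.123 [0.56733298 0.00611796 0.123     ]
glass proj scene (np.float64(257.1684099167077), np.float64(185.5660992632006)) (np.float64(257.4316310661882), np.float64(199.34631398346428))
[0.47660984 0.00505507 0.07170348] [-0.01075025  0.26170103 -1.95660503] 25.6333
```

The lime is at (0.567,0.006,0.116), over the glass at (0.567,0.005). I'll settle and hand in.

```bash
python3 -m crank '[{"dx":0,"dy":0,"dz":0,"twist":0,"grip":-1},{"dx":0,"dy":0,"dz":0,"twist":0,"grip":-1},{"dx":0,"dy":0,"dz":0,"twist":0,"grip":-1},{"dx":0,"dy":0,"dz":0,"twist":0,"grip":-1},{"dx":0,"dy":0,"dz":0,"twist":0,"grip":-1}]' 20
python3 -c "
from station import arm
print(arm.job_done())"
```

```text
t: 26.05
eef_pos: [0.4768, 0.0052, 0.072]
ee_rot: [-3.142, -0.0, -0.001]
force: [0.6, -0.3, -1.0]
width: 0.0408
gripper_force: 20.0
the job is handed in; nothing more can be done
None
```

I handed the job in at 26 s: the glass is released midway between the tin and jigger, and the tongs hold the lime about 0.115 m up over it. The hand-in returned no verdict, and the lime hid the glass in the last close view, so I couldn't directly confirm it was still upright.

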